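# Clear the battery pack and fold up the case

## Task

A finished battery pack has been left standing across the flat case blank on its folding block. First lift the pack off and set it down, without dropping it, standing upright in the middle of the insulating mat with its length along the mat's length; then fold all three hinged walls fully upright, pressing them only gently against their stops, so that the case is an open box. Do not tip the pack over, and leave the solder spool, tape roll and screwdriver where they are.

Things in the scene. Friction and masses are not known exactly. Their poses are not given: they have to be found in the camera images.
- pack: Battery pack: red cells standing in 2 rows of 8 between black holders, a block 37 (x) x 149 (y) x 65 (z) mm, 0.5 to 0.8 kg. Origin: centre of its underside; z up, y along its length. It starts on top of the blank, its length roughly from left wall to right wall, overlapping both hinge lines.
- case: Grey plastic case blank on an aluminium folding block, all fixed to the bench. Origin: centre of the block's underside; z up, x towards the far wall, y to the left wall. Block 94 (x) x 84 (y) x 70 mm with a 12 mm high foot 120 x 50. Floor sheet 110 (x) x 100 (y) x 4 mm, top 74 mm over the bench. Left (+y), right (-y), near (-x) walls are hinged at its edges and jut out, 70 mm of air below them.
- far_wall_top (a point): Middle of the top of the case's fixed far (+x) wall, 4 mm thick, already upright, 132 mm over the bench.
- mat: Black rubber insulating mat, fixed to the bench, 210 (x) x 110 (y) x 4 mm. Origin: centre of its underside; x along its length.
- spool: Bystander: yellow solder spool standing up, 54 mm diameter, 48 mm high. Origin: centre of its underside.
- tape: Bystander: roll of black tape lying flat, 84 mm diameter, 19 mm high. Origin: centre of its underside.
- screwdriver: Bystander: screwdriver 150 mm long lying along its x axis, about 30 mm high.
- wall_left (a joint): Hinge angle of the case's left (+y) wall, a flat grey plate 104 mm wide, 60 mm from hinge to free edge, 4 mm thick: 0 lies flat, 1.57 stands upright at its stop. The stiff hinge stays where it is left.
- wall_left_hinge (a point): Middle of the left (+y) wall's hinge line, 72 mm over the bench at mid-thickness of the sheet; does not move with the wall.
- wall_left_edge (a point): Middle of the left (+y) wall's free edge, 60 mm from the hinge line, at mid-thickness; moves with the wall.
- wall_right (a joint): Hinge angle of the case's right (-y) wall, a flat grey plate 104 mm wide, 60 mm from hinge to free edge, 4 mm thick: 0 lies flat, 1.57 stands upright at its stop. The stiff hinge stays where it is left.
- wall_right_hinge (a point): Middle of the right (-y) wall's hinge line, 72 mm over the bench at mid-thickness of the sheet; does not move with the wall.
- wall_right_edge (a point): Middle of the right (-y) wall's free edge, 60 mm from the hinge line, at mid-thickness; moves with the wall.
- wall_near (a joint): Hinge angle of the case's near (-x) wall, a flat grey plate 92 mm wide, 60 mm from hinge to free edge, 4 mm thick: 0 lies flat, 1.57 stands upright at its stop. The stiff hinge stays where it is left; it may start up to 0.4 rad raised.
- wall_near_hinge (a point): Middle of the near (-x) wall's hinge line, 72 mm over the bench at mid-thickness of the sheet; does not move with the wall.
- wall_near_edge (a point): Middle of the near (-x) wall's free edge, 60 mm from the hinge line, at mid-thickness; moves with the wall.

How it is judged:
By the outcome, as a careful person would: the job done as asked, in the order asked, and still so for the second after the job is handed in, with the robot touching nothing.
It also fails if it takes over 72 s, if anything falls off the work surface, if the arm or the gripper's body presses on something with over 40 N, if the wrist force passes 120 N, or if a joint passes its speed limit or range.

## Robot

A 6-joint arm with a two-finger parallel gripper is mounted at the origin on the work surface. World frame = base frame: x ahead of the robot, y to its left, z up, the work surface at z = 0. Lengths are in mm, angles in rad, forces in N, time in s.
With the tool pointing down it reaches from about 300 to 1000 mm from the base axis. Payload 5.1 kg.
Tool frame: the origin (TCP) lies midway between the tips of the shut fingers; the grasp point (between the pads) lies 19 mm behind it (arm.grip_depth is the distance from the TCP to the grasp point, in mm); z points along the fingers, y is the line along which they close (so a half turn about z gives the same grasp; the last joint's range is limited). The gripper opens to 95 mm and grips with 3 to 60 N. Pads are 20 mm wide; open, the fingers measure 119 mm over their backs; the gripper's body (75 mm by 180 mm) begins 59 mm behind the grasp point.
Start: joints at [1.026, 0.124, 1.65, -0, 1.367, -0.083], TCP at [289.632, 581.892, 214.656] pointing down, gripper open.
Joint ranges: [-2.61, 2.61], [-1.02, 2.33], [0.03, 2.71], [-1.35, 4.49], [0.32, 2.68], [-2.91, 2.91]. Speed limits (rad/s): [2.57, 2.57, 3.14, 3.14, 3.14, 3.14].

## Interface

Orientations are given as a unit quaternion [w, x, y, z].
In Python, from workcell import arm, viewer gives the robot as it stands. The module is installed in compiled form; this text tells all that it offers.
- The arm moves only by the shell command python3 -m pendant 'ROWS' [FORCE]. ROWS is JSON, a list of rows, each an object with "slide": the shift along the tool's x, y, z as a fraction of full scale, a list of three; "angular": the turn, a rotation vector about the tool's x, y, z as a fraction of full scale, a list of three; "fingers": the closure, from -1 (fully open) to 1 (shut). A call has 1 to 5 rows; each row is the pose to reach, as a shift and turn from the pose commanded when the call began, along the tool's axes at that moment, turning the shorter way round; what a row does not reach only later rows make up. Full scale, the value 1, is 25 cm for a shift and pi rad for a turn. A row lasts 1/8 s, in which the tool goes at most 62.5 mm and 10.7 degrees, less where a joint would pass 70% of its speed; a pose out of reach is approached as far as the arm can. A call with a number of a shift or a turn outside -1 to 1 is refused whole. A call with a gripper value outside its range is refused whole. The fingers move at their own pace and stop on an object; FORCE is the grip in N (left out, the last holds). Time passes only in rows, so rows that repeat a pose let the fingers close. It gives the time, the measured TCP pose, the force, the opening and the grip force at its end, in the units of the state.
- arm.observe(): the state, without advancing time (a new reading comes with each control period).
- viewer.read_camera(name): name is "scene" or "top" or "wrist"; returns (picture, depth): 384x512x3 uint8, red, green, blue; 384x512 float32, mm along the optical axis (not along the pixel's ray), 0 where there is no reading.
- viewer.camera_info(name): a dict with "fovy" (degrees; the focal length in pixels is half the picture's height over the tangent of half this angle, whatever the lens; pixels are square), "cx", "cy" (the principal point, pixels), "R" (3x3) and "t" (3): a world point X has camera coordinates R X + t; the wrist camera has in their place "hand_eye" (4x4, takes a point from camera to tool coordinates, whose origin is the TCP and whose axes are the flange's). Camera axes: x right, y down, z forward; pixel columns grow to the right and rows downward; lengths in mm; the calibration is good to about 2 mm. A picture is of the moment at which its call begins: read the wrist's pose just before it. camera_info takes no time and is no camera call.
- arm.hand_in(): hands the job in; it is judged then, once.
The state is a dict: "time_s": time; "joints": joint angles; "qvel": joint speeds; "effort": joint torques, N m; "eef_pos": TCP position; "tool_rot": TCP orientation; "contact_force": force on the tool from outside, world axes, zero at the start; "moment": the same for the moment, N m; "gripper_width": finger opening in mm; "finger_force": force on a finger pad.
Only numpy, scipy, OpenCV 4.12 (cv2) and the standard library are available. Lean on these libraries where they do the work, as an engineer would, in place of code of your own. Each camera call takes 0.05 s, during which the arm holds its last target. There are 200 camera calls.

## Working session

There is one attempt and no reset: what is moved stays moved. The work goes in short steps, Python scripts to look and compute and a shell command to move; the robot and the scene stay as the last step left them, time stands still between calls to the robot, and variables do not carry over. Pictures are saved under pics/ and viewed, at most 10 in all, crops included, and the job is handed in when it is done.

```bash
mkdir -p pics; cat > h.py <<'E'
import numpy as np, cv2
from workcell import arm, viewer
from scipy.spatial.transform import Rotation as Rn
def cam(n):
    s=arm.observe(); p,d=viewer.read_camera(n); i=viewer.camera_info(n)
    f=p.shape[0]/2/np.tan(np.radians(i["fovy"])/2)
    if "R" in i: R=np.array(i["R"]);t=np.array(i["t"]); Rw=R.T; c=-R.T@t
    else:
        q=s["tool_rot"]; T=np.eye(4); T[:3,:3]=Rn.from_quat([q[1],q[2],q[3],q[0]]).as_matrix(); T[:3,3]=s["eef_pos"]
        M=T@np.array(i["hand_eye"]); Rw=M[:3,:3]; c=M[:3,3]
    return dict(p=p,d=d,f=f,cx=i["cx"],cy=i["cy"],R=Rw,c=c)
def cloud(k):
    v,u=np.mgrid[:k["d"].shape[0],:k["d"].shape[1]]; z=k["d"]
    P=np.stack([(u-k["cx"])/k["f"]*z,(v-k["cy"])/k["f"]*z,z],-1)@k["R"].T+k["c"]
    P[z==0]=np.nan; return P
def save(n,p): cv2.imwrite("pics/"+n,p[:,:,::-1])
E
python3 - <<'E'
from h import *
a=cam("scene");b=cam("top")
save("scene.png",a["p"]);save("top.png",b["p"])
np.savez("t0.npz",P=cloud(b),p=b["p"]);np.savez("s0.npz",P=cloud(a),p=a["p"])
print(a["c"],b["c"],b["R"]);print(arm.observe())
E
```

```text
[1011.57079495 -608.58845264  771.15705738] [ 5.02716364e+02 -9.59800066e-01  1.14226755e+03] [[-0.0233726  -0.99741222  0.06798953]
 [-0.99969762  0.02279802 -0.00921469]
 [ 0.00764082 -0.06818435 -0.99764348]]
{'time_s': 0.1, 'joints': array([ 1.02640682e+00,  1.24414298e-01,  1.65150657e+00,  1.78224876e-05,
        1.36748499e+00, -8.25881935e-02]), 'qvel': array([ 0.0003142 , -0.00107743, -0.00543184,  0.00111633,  0.00197566,
        0.00041129]), 'effort': array([ 3.33217977e-04, -4.18876898e+01, -3.61098218e+01,  7.77153578e-02,
        4.61625669e-02, -6.24104996e-05]), 'eef_pos': array([289.33673277, 581.42251594, 213.54477161]), 'tool_rot': array([-2.87877929e-04,  2.28856035e-01,  9.73459857e-01, -8.59725903e-04]), 'contact_force': array([-2.17160399e-02, -3.28332406e-01, -1.26180662e-04]), 'moment': array([ 0.05983507, -0.03607457, -0.01050628]), 'finger_force': 0.0, 'gripper_width': 95.13531074809175}
```

View pics/scene.png

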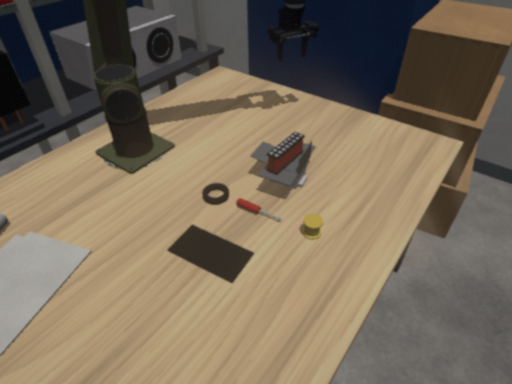

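View pics/top.png

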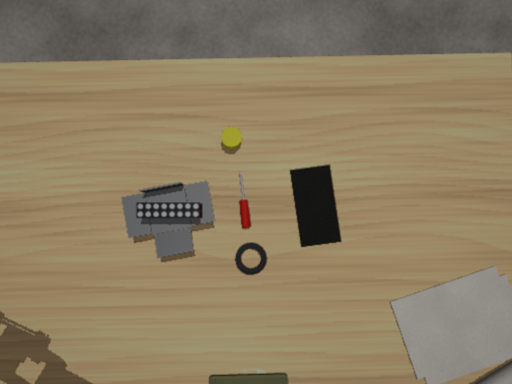

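Scene: pack on the blank with the arm well clear. Top: pack at about (169,210), case walls left (135,213), right (200,200) and near (175,243), far wall (162,188), mat (316,206), spool (231,137), tape (251,258), screwdriver (244,200).

```bash
python3 - <<'E'
from h import *
z=np.load("t0.npz");P=z["P"];p=z["p"].astype(int)
v,u=np.mgrid[:384,:512]
def box(u0,u1,v0,v1): return (u>=u0)&(u<u1)&(v>=v0)&(v<v1)
def rect(n,m):
    Q=P[m]; Q=Q[np.isfinite(Q[:,0])]
    r=cv2.minAreaRect(Q[:,:2].astype(np.float32)); print(n,len(Q),"c",np.round(r[0],1),"size",np.round(r[1],1),"ang",round(r[2],1),"z",np.round(np.percentile(Q[:,2],[5,50,95]),1)); return r
reg=box(110,225,170,265)
rect("pack",reg&(P[...,2]>132)&box(110,225,196,265))
rect("farwall",reg&(P[...,2]>100)&box(110,225,170,197))
rect("flat",reg&(P[...,2]>62)&(P[...,2]<82))
rect("all >40",reg&(P[...,2]>40))
rect("mat",box(285,350,155,255)&(p.sum(-1)<90))
rect("spool",box(215,250,120,160)&(P[...,2]>40))
rect("tape",box(230,272,238,280)&(P[...,2]>12)&(p.sum(-1)<150))
rect("screw",box(230,260,165,235)&(P[...,2]>8))
# near wall, left, right heights
for n,b in [("near",box(160,190,236,254)),("left",box(126,146,200,232)),("right",box(204,211,190,220))]:
    Q=P[b&(P[...,2]>40)]; A=np.c_[Q[:,:2]-Q[:,:2].mean(0),np.ones(len(Q))]; print(n,Q.mean(0).round(1),np.linalg.lstsq(A,Q[:,2],rcond=None)[0].round(3))
k=cv2.resize(z["p"][165:270,105:355],None,fx=3.2,fy=3.2,interpolation=cv2.INTER_CUBIC); save("crop.png",k)
E
```

```text
pack 1017 c [531.5 178.6] size [148.3  35.6] ang 88.7 z [137.2 140.3 143.4]
farwall 136 c [587.9 200. ] size [  4.4 100.2] ang 9.5 z [102.5 130.4 135.3]
flat 3195 c [505.2 186. ] size [166.4 220.6] ang 9.5 z [72.1 75.6 80.4]
all >40 4712 c [506.6 186.2] size [169.4 220.5] ang 9.5 z [ 72.5  77.1 141.8]
mat 2917 c [ 537.8 -189.8] size [203.5 104.2] ang 6.3 z [1.5 5.  8.4]
spool 332 c [721.1  28.8] size [49.5 53.3] ang 88.5 z [45.9 49.  51.9]
tape 414 c [403.  -13.5] size [76.1 78.2] ang 88.7 z [16.6 20.  23.4]
screw 329 c [555.   12.2] size [147.6  41. ] ang 11.4 z [14.  23.4 28.3]
near [446.6 175.4  81.5] [-1.7700e-01 -2.8000e-02  8.1515e+01]
left [520.1 268.2  90.1] [ 0.313 -1.089 90.083]
right [542.9  93.3  75. ] [-1.0000e-02  2.4000e-02  7.5041e+01]
```

View pics/crop.png

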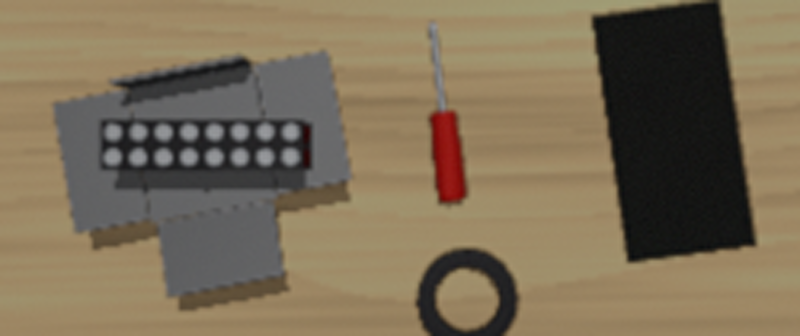

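```bash
cat >> h.py <<'E'
def tool():
    s=arm.observe(); q=s["tool_rot"]; return s,np.array(s["eef_pos"]),Rn.from_quat([q[1],q[2],q[3],q[0]])
def Rt(z,y):
    "tool rotation with z along z, y near y"
    z=np.array(z,float);z/=np.linalg.norm(z);y=np.array(y,float);y-=z*(y@z);y/=np.linalg.norm(y)
    return Rn.from_matrix(np.c_[np.cross(y,z),y,z])
def plan(pos,R=None):
    s,p,R0=tool(); 
    if R is None: R=R0
    R2=R*Rn.from_euler("z",np.pi); c=[(R0.inv()*r).as_rotvec() for r in (R,R2)]
    print("slide",(R0.inv().apply(np.array(pos)-p)/250).round(3),"ang",[ (x/np.pi).round(3).tolist() for x in c],"dist",np.linalg.norm(np.array(pos)-p).round(0),"t",s["time_s"])
C=np.array([535.6,191.2,0]);th=np.radians(9.5);Rc=Rn.from_euler("z",th)
def case(x,y,z): return Rc.apply([x,y,z])+C
E
python3 - <<'E'
from h import *
a=np.radians(-1.3)
plan([531.5,178.6,230],Rt([0,0,-1],[np.cos(a),np.sin(a),0]))
E
```

```text
slide [-1.585 -1.011 -0.064] ang [[-0.001, 0.0, 0.36], [-0.0, -0.001, -0.64]] dist 470.0 t 0.1
```

```bash
python3 -m pendant '[{"slide":[-0.3,-0.19,-0.04],"angular":[0,0,0.06],"fingers":-0.26},{"slide":[-0.5,-0.32,-0.06],"angular":[0,0,0.12],"fingers":-0.26},{"slide":[-0.7,-0.45,-0.06],"angular":[0,0,0.18],"fingers":-0.26},{"slide":[-0.9,-0.57,-0.06],"angular":[0,0,0.24],"fingers":-0.26},{"slide":[-1,-0.64,-0.06],"angular":[0,0,0.29],"fingers":-0.26}]' 40
python3 - <<'E'
from h import *
a=np.radians(-1.3)
plan([531.5,178.6,230],Rt([0,0,-1],[np.cos(a),np.sin(a),0]))
E
```

```text
time_s: 0.72
eef_pos: [442.9, 325.0, 229.3]
tool_rot: [0.0, 0.636, 0.771, -0.0]
contact_force: [-0.2, 0.2, 0.2]
gripper_width: 60.2
finger_force: 0.0
slide [-0.642  0.237 -0.003] ang [[-0.0, 0.0, 0.068], [-0.0, -0.0, -0.932]] dist 171.0 t 0.725
```

```bash
python3 -m pendant '[{"slide":[-0.25,0.09,0],"angular":[0,0,0.04],"fingers":-0.26},{"slide":[-0.45,0.17,0],"angular":[0,0,0.068],"fingers":-0.26},{"slide":[-0.642,0.237,0],"angular":[0,0,0.068],"fingers":-0.26},{"slide":[-0.642,0.237,0],"angular":[0,0,0.068],"fingers":-0.26}]'
python3 - <<'E'
from h import *
k=cam("wrist");save("w1.png",k["p"]);P=cloud(k);np.savez("w1.npz",P=P,p=k["p"])
for n,lo,hi in [("pack",134,146),("flat",66,82)]:
    m=(P[...,2]>lo)&(P[...,2]<hi)
    m=cv2.morphologyEx(m.astype(np.uint8),cv2.MORPH_OPEN,np.ones((5,5)))>0
    Q=P[m]
    if len(Q): print(n,len(Q),[np.round(x,1) for x in cv2.minAreaRect(Q[:,:2].astype(np.float32))],np.median(Q[:,2]))
E
```

```text
time_s: 1.23
eef_pos: [532.8, 178.8, 229.0]
tool_rot: [-0.0, 0.714, 0.7, -0.001]
contact_force: [-0.1, -0.2, 1.0]
gripper_width: 60.1
finger_force: 0.0
pack 4814 [array([531.2, 186.5]), array([134.4,  37. ]), np.float64(88.9)] 139.13557208214664
flat 11913 [array([512.5, 188. ]), array([149.6, 219.9]), np.float64(9.5)] 74.11820590492425
```

View pics/w1.png

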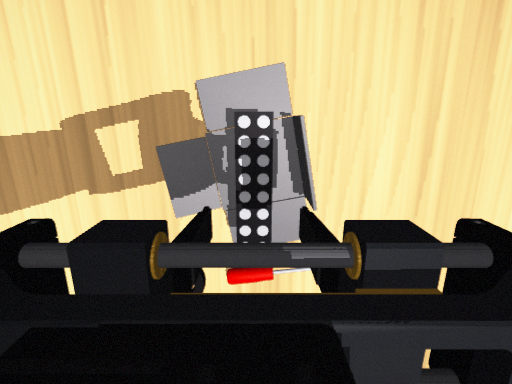

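Wrist view: pack at columns 236–272, rows 112–240, seen between the open fingers; its measured position agrees with the top camera to 1 mm.

```bash
python3 -m pendant '[{"slide":[0,-0.006,0.2],"angular":[0,0,0],"fingers":-0.26},{"slide":[0,-0.006,0.36],"angular":[0,0,0],"fingers":-0.26},{"slide":[0,-0.006,0.46],"angular":[0,0,0],"fingers":-0.26},{"slide":[0,-0.006,0.508],"angular":[0,0,0],"fingers":-0.26},{"slide":[0,-0.006,0.508],"angular":[0,0,0],"fingers":-0.26}]'
python3 -m pendant '[{"slide":[0,0,0],"angular":[0,0,0],"fingers":0.3},{"slide":[0,0,0],"angular":[0,0,0],"fingers":0.5},{"slide":[0,0,0],"angular":[0,0,0],"fingers":0.6},{"slide":[0,0,0],"angular":[0,0,0],"fingers":0.6},{"slide":[0,0,0],"angular":[0,0,0],"fingers":0.6}]' 45
```

```text
time_s: 1.9
eef_pos: [529.5, 182.3, 102.1]
tool_rot: [-0.0, 0.712, 0.702, -0.001]
contact_force: [0.7, -1.1, 0.1]
gripper_width: 59.9
finger_force: 0.0
time_s: 2.52
eef_pos: [531.0, 181.7, 103.7]
tool_rot: [0.0, 0.713, 0.701, 0.001]
contact_force: [-0.6, 0.8, 4.6]
gripper_width: 36.8
finger_force: 45.0
```

```bash
python3 -m pendant '[{"slide":[0,0,-0.04],"angular":[0,0,0],"fingers":0.6},{"slide":[0,0,-0.1],"angular":[0,0,0],"fingers":0.6},{"slide":[0,0,-0.2],"angular":[0,0,0],"fingers":0.6},{"slide":[0,0,-0.3],"angular":[0,0,0],"fingers":0.6},{"slide":[0,0,-0.36],"angular":[0,0,0],"fingers":0.6}]'
python3 - <<'E'
from h import *
a=np.radians(6.3)
plan([537.8,-189.8,190],Rt([0,0,-1],[np.sin(a),-np.cos(a),0]))
k=cam("top");m=(k["p"].astype(int).sum(-1)<90).astype(np.uint8);m[:,:285]=0;m[:,350:]=0;m[:155]=0;m[255:]=0
c=max(cv2.findContours(m,0,1)[0],key=cv2.contourArea)[:,0].astype(float)
r=np.c_[(c-[k["cx"],k["cy"]])/k["f"],np.ones(len(c))]@k["R"].T
X=k["c"]+r*((4-k["c"][2])/r[:,2])[:,None]
print(cv2.minAreaRect(X[:,:2].astype(np.float32)))
E
```

```text
time_s: 3.15
eef_pos: [530.4, 181.6, 193.8]
tool_rot: [0.0, 0.713, 0.702, 0.0]
contact_force: [-0.3, -0.3, -8.4]
gripper_width: 36.7
finger_force: 45.0
slide [-1.485  0.053  0.015] ang [[0.0, -0.0, 0.46], [0.0, 0.0, -0.54]] dist 371.0 t 3.15
((537.3244018554688, -189.64756774902344), (202.7665252685547, 103.20406341552734), 6.51272439956665)
```

```bash
python3 -m pendant '[{"slide":[-0.06,0,0],"angular":[0,0,0.02],"fingers":0.6},{"slide":[-0.2,0.01,0],"angular":[0,0,0.06],"fingers":0.6},{"slide":[-0.38,0.02,0],"angular":[0,0,0.11],"fingers":0.6},{"slide":[-0.55,0.02,0],"angular":[0,0,0.16],"fingers":0.6},{"slide":[-0.7,0.025,0.01],"angular":[0,0,0.2],"fingers":0.6}]'
python3 - <<'E'
from h import *
a=np.radians(6.4)
plan([537.5,-189.7,190],Rt([0,0,-1],[np.sin(a),-np.cos(a),0]))
E
```

```text
time_s: 3.82
eef_pos: [532.5, 4.3, 188.5]
tool_rot: [-0.0, 0.896, 0.444, -0.001]
contact_force: [0.6, -0.2, -7.9]
gripper_width: 36.7
finger_force: 45.0
slide [-0.605  0.486 -0.006] ang [[-0.0, 0.001, 0.257], [-0.001, -0.0, -0.743]] dist 194.0 t 3.825
```

```bash
python3 -m pendant '[{"slide":[-0.09,0.07,0],"angular":[0,0,0.05],"fingers":0.6},{"slide":[-0.24,0.19,0],"angular":[0,0,0.1],"fingers":0.6},{"slide":[-0.4,0.32,0],"angular":[0,0,0.15],"fingers":0.6},{"slide":[-0.53,0.43,0],"angular":[0,0,0.2],"fingers":0.6},{"slide":[-0.605,0.486,0],"angular":[0,0,0.25],"fingers":0.6}]'
python3 -m pendant '[{"slide":[0,0,0],"angular":[0,0,0.01],"fingers":0.6}]'
python3 - <<'E'
from h import *
a=np.radians(6.4)
k=cam("top");P=cloud(k);save("t2.png",cv2.resize(k["p"][130:280,220:400],None,fx=3,fy=3))
s,p,R=tool();print(p,R.as_quat())
k=cam("scene");Q=cloud(k);m=k["p"].astype(int)
for n,A,pp in [("scene",Q,m),("top",P,None)]:
    S=(A[...,2]>60)&(A[...,2]<163)&(abs(A[...,0]-537)<110)&(abs(A[...,1]+190)<75)
    X=A[S]; print(n,len(X), X.min(0).round(1) if len(X) else 0, X.max(0).round(1) if len(X) else 0, cv2.minAreaRect(X[:,:2].astype(np.float32)) if len(X) else 0)
    z=A[(abs(A[...,0]-537)<110)&(abs(A[...,1]+190)<50)&(A[...,2]>20)][:,2]; print(np.histogram(z,range(20,220,10)))
plan([537.5,-189.7,190],Rt([0,0,-1],[np.sin(a),-np.cos(a),0]))
E
```

```text
time_s: 4.45
eef_pos: [538.6, -190.0, 188.2]
tool_rot: [-0.0, 0.998, 0.066, -0.002]
contact_force: [0.3, 0.6, -7.5]
gripper_width: 36.9
finger_force: 45.0
time_s: 4.58
eef_pos: [538.6, -189.4, 188.2]
tool_rot: [-0.0, 0.999, 0.052, -0.002]
contact_force: [0.6, 0.6, -7.6]
gripper_width: 37.0
finger_force: 45.0
[ 538.7587124  -188.16400294  188.31137315] [ 9.98603719e-01  5.27977659e-02 -1.51048032e-03 -8.51936492e-04]
scene 80 [ 466.6 -215.6  157.1] [ 612.2 -162.3  163. ] ((543.376220703125, -205.04725646972656), (151.5548858642578, 36.68866729736328), 19.8468017578125)
(array([  0,   0,   0,   0,   0,   0,   0,   0,   0,   0,   0,   0,   0,
        21, 219, 159, 111, 117, 120]), array([ 20,  30,  40,  50,  60,  70,  80,  90, 100, 110, 120, 130, 140,
       150, 160, 170, 180, 190, 200, 210]))
top 3 [ 593.6 -165.7  160.5] [ 607.7 -163.7  162.3] ((600.5924682617188, -164.55258178710938), (14.25021743774414, 0.6705237030982971), 6.6895575523376465)
(array([ 0,  0,  0,  0,  0,  0,  0,  0,  0,  0,  0,  0,  0,  0, 25,  8,  6,
       10,  7]), array([ 20,  30,  40,  50,  60,  70,  80,  90, 100, 110, 120, 130, 140,
       150, 160, 170, 180, 190, 200, 210]))
slide [-0.007  0.008 -0.006] ang [[-0.001, 0.001, -0.001], [0.001, 0.001, 0.999]] dist 3.0 t 4.675
```

View pics/t2.png

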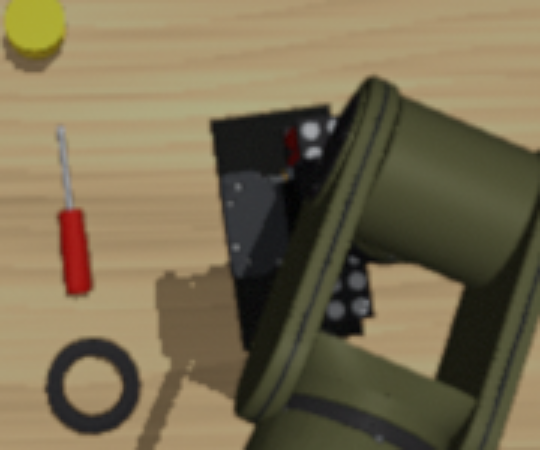

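Top crop: pack held over the mat, aligned with its length; the arm hides part of it. Lowering.

```bash
python3 -m pendant '[{"slide":[-0.004,0.005,0.1],"angular":[0,0,0],"fingers":0.6},{"slide":[-0.004,0.005,0.26],"angular":[0,0,0],"fingers":0.6},{"slide":[-0.004,0.005,0.42],"angular":[0,0,0],"fingers":0.6},{"slide":[-0.004,0.005,0.53],"angular":[0,0,0],"fingers":0.6},{"slide":[-0.004,0.005,0.57],"angular":[0,0,0],"fingers":0.6}]'
python3 -m pendant '[{"slide":[0,0,0.01],"angular":[0,0,0],"fingers":0.6},{"slide":[0,0,0.02],"angular":[0,0,0],"fingers":0.6},{"slide":[0,0,0.03],"angular":[0,0,0],"fingers":0.6}]'
```

```text
time_s: 5.3
eef_pos: [537.3, -187.0, 44.9]
tool_rot: [-0.001, 0.998, 0.056, -0.002]
contact_force: [0.7, 0.2, -7.7]
gripper_width: 37.0
finger_force: 45.0
time_s: 5.68
eef_pos: [540.4, -189.2, 41.6]
tool_rot: [0.001, 0.998, 0.055, 0.001]
contact_force: [-0.7, 0.4, -7.6]
gripper_width: 37.1
finger_force: 45.0
```

```bash
python3 -m pendant '[{"slide":[0,0,0.006],"angular":[0,0,0],"fingers":0.6},{"slide":[0,0,0.012],"angular":[0,0,0],"fingers":0.6}]';python3 -m pendant '[{"slide":[0,0,0.006],"angular":[0,0,0],"fingers":0.6},{"slide":[0,0,0.006],"angular":[0,0,0],"fingers":0.6}]';python3 -m pendant '[{"slide":[0,0,0.006],"angular":[0,0,0],"fingers":0.6},{"slide":[0,0,0.006],"angular":[0,0,0],"fingers":0.6}]'
```

```text
time_s: 5.92
eef_pos: [539.5, -188.9, 37.4]
tool_rot: [0.0, 0.998, 0.055, 0.0]
contact_force: [-0.5, 0.4, -8.6]
gripper_width: 36.8
finger_force: 45.0
time_s: 6.18
eef_pos: [539.2, -188.7, 35.4]
tool_rot: [-0.0, 0.998, 0.055, -0.0]
contact_force: [0.3, -0.4, -8.4]
gripper_width: 36.6
finger_force: 45.0
time_s: 6.42
eef_pos: [539.2, -188.7, 34.0]
tool_rot: [-0.0, 0.998, 0.055, -0.0]
contact_force: [-0.6, 0.0, -8.5]
gripper_width: 36.9
finger_force: 45.0
```

```bash
python3 -m pendant '[{"slide":[0,0,0.005],"angular":[0,0,0],"fingers":0.6},{"slide":[0,0,0.005],"angular":[0,0,0],"fingers":0.6}]';python3 -m pendant '[{"slide":[0,0,0.004],"angular":[0,0,0],"fingers":0.6},{"slide":[0,0,0.004],"angular":[0,0,0],"fingers":0.6}]'
```

```text
time_s: 6.68
eef_pos: [539.4, -188.8, 33.7]
tool_rot: [-0.0, 0.998, 0.055, -0.0]
contact_force: [-4.3, 1.9, 0.6]
gripper_width: 36.9
finger_force: 45.0
time_s: 6.92
eef_pos: [539.4, -188.8, 33.7]
tool_rot: [-0.0, 0.998, 0.055, -0.0]
contact_force: [-7.3, 3.2, 5.8]
gripper_width: 36.9
finger_force: 45.0
```

```bash
python3 -m pendant '[{"slide":[0,0,-0.005],"angular":[0,0,0],"fingers":0.1},{"slide":[0,0,-0.005],"angular":[0,0,0],"fingers":-0.26},{"slide":[0,0,-0.005],"angular":[0,0,0],"fingers":-0.26},{"slide":[0,0,-0.1],"angular":[0,0,0],"fingers":-0.26},{"slide":[0,0,-0.3],"angular":[0,0,0],"fingers":-0.26}]'
python3 -m pendant '[{"slide":[-0.1,0,-0.2],"angular":[0,0,0],"fingers":0},{"slide":[0.2,0,-0.4],"angular":[0,0,0],"fingers":1},{"slide":[-0.4,0,-0.5],"angular":[0,0,0],"fingers":1},{"slide":[-0.6,0,-0.5],"angular":[0,0,0],"fingers":1}]'
python3 - <<'E'
from h import *
k=cam("top");P=cloud(k)
m=(P[...,2]>58)&(P[...,2]<78)&(abs(P[...,0]-537)<110)&(abs(P[...,1]+190)<60);X=P[m];print(len(X),cv2.minAreaRect(X[:,:2].astype(np.float32)),np.median(X[:,2]))
s,p,R=tool();print(p,R.as_matrix().round(2),s["joints"])
save("t3.png",k["p"][120:290,100:400])
E
```

```text
time_s: 7.55
eef_pos: [537.4, -188.0, 104.8]
tool_rot: [-0.001, 0.998, 0.055, -0.003]
contact_force: [1.5, 0.3, 0.2]
gripper_width: 59.8
finger_force: 0.0
time_s: 8.05
eef_pos: [446.1, -199.6, 222.2]
tool_rot: [0.0, 0.998, 0.056, -0.0]
contact_force: [-1.0, -0.9, 0.5]
gripper_width: 25.3
finger_force: 0.0
879 ((537.9342041015625, -188.67510986328125), (148.2987518310547, 38.11846160888672), 6.1412858963012695) 70.2239004237017
[ 440.22178753 -199.47898861  222.85767606] [[ 0.99  0.11 -0.  ]
 [ 0.11 -0.99 -0.  ]
 [-0.    0.   -1.  ]] [-0.53476249 -0.25944497  2.00011254 -0.00304266  1.40305734  0.92694232]
```

View pics/t3.png

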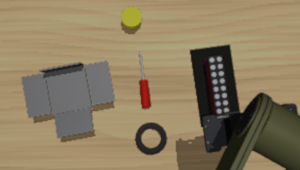

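Top crop: pack stands on the mat at (213,85), measured at (538,−189) and 6.1°, centred and aligned; the other objects have not moved. Next the right wall.

```bash
cat >> h.py <<'E'
SD={"right":((0,-1),50,(1,0,0)),"left":((0,1),50,(1,0,0)),"near":((-1,0),55,(0,-1,0))}
TL=np.radians(50)
def wall(side,phi,gap=0,back=0,h=12,s=20,up=0):
    o,H0,ya=SD[side]; d=np.array([-np.sin(TL),-np.cos(TL)]); n=np.array([-np.cos(TL),np.sin(TL)])
    f=np.radians(phi); w=np.array([np.cos(f),np.sin(f)]);b=np.array([np.sin(f),-np.cos(f)]);H=np.array([H0,72.])
    K=H+60*w+2*b+s*d if phi<40 else H+(60-s)*w+2*b
    q=K-(h+gap)*n-back*d
    pos=case(o[0]*q[0],o[1]*q[0],q[1]+up); return pos,Rt(Rc.apply([o[0]*d[0],o[1]*d[0],d[1]]),Rc.apply(ya))
E
python3 - <<'E'
from h import *
p,R=wall("right",0,15,90); print(p); p[2]=210; plan(p,R); plan(*wall("right",0,15,90))
E
```

```text
[565.47004775  12.70363309  94.31193271]
slide [ 0.591 -0.789  0.048] ang [[0.224, 0.213, -0.482], [0.21, -0.221, 0.448]] dist 247.0 t 8.1
slide [ 0.593 -0.789  0.511] ang [[0.224, 0.213, -0.482], [0.21, -0.221, 0.448]] dist 278.0 t 8.1
```

```bash
python3 -m pendant '[{"slide":[0.12,-0.16,0],"angular":[0.04,0.04,-0.09],"fingers":1},{"slide":[0.24,-0.32,0],"angular":[0.05,0.048,-0.11],"fingers":1},{"slide":[0.36,-0.48,0],"angular":[0.08,0.076,-0.17],"fingers":1},{"slide":[0.48,-0.63,0.02],"angular":[0.105,0.1,-0.225],"fingers":1},{"slide":[0.59,-0.78,0.04],"angular":[0.13,0.124,-0.28],"fingers":1}]'
python3 - <<'E'
from h import *
p,R=wall("right",0,15,90); p[2]=210; plan(p,R);print(tool()[0]["joints"].round(2))
E
```

```text
time_s: 8.72
eef_pos: [572.0, 12.1, 212.2]
tool_rot: [-0.186, 0.868, 0.431, 0.16]
contact_force: [0.2, 0.9, -0.4]
gripper_width: 0.9
finger_force: 0.0
slide [-0.017 -0.021  0.006] ang [[0.108, 0.101, -0.228], [0.127, -0.136, 0.751]] dist 7.0 t 8.725
[-0.32 -0.07  1.91  0.51  1.37  0.21]
```

```bash
python3 -m pendant '[{"slide":[-0.01,-0.02,0],"angular":[0.024,0.023,-0.05],"fingers":1},{"slide":[-0.02,-0.02,0],"angular":[0.05,0.046,-0.105],"fingers":1},{"slide":[-0.02,-0.02,0],"angular":[0.075,0.07,-0.158],"fingers":1},{"slide":[-0.02,-0.02,0],"angular":[0.1,0.094,-0.21],"fingers":1},{"slide":[-0.02,-0.02,0],"angular":[0.108,0.101,-0.228],"fingers":1}]'
python3 - <<'E'
from h import *
plan(*wall("right",0,15,90));plan(*wall("right",0,15,0));plan(*wall("right",0,0,0));print(tool()[0]["joints"].round(2))
E
```

```text
time_s: 9.35
eef_pos: [564.4, 9.7, 209.6]
tool_rot: [-0.324, 0.587, 0.69, 0.273]
contact_force: [-0.3, 0.7, 0.3]
gripper_width: 0.1
finger_force: 0.0
slide [-0.346  0.008  0.304] ang [[-0.0, -0.0, -0.002], [-0.001, 0.0, 0.998]] dist 115.0 t 9.35
slide [-0.347  0.008  0.664] ang [[-0.0, -0.0, -0.002], [-0.001, 0.0, 0.998]] dist 187.0 t 9.35
slide [-0.287  0.008  0.664] ang [[-0.0, -0.0, -0.002], [-0.001, 0.0, 0.998]] dist 181.0 t 9.35
[-0.42  0.19  1.77  0.7   1.72 -0.67]
```

```bash
python3 -m pendant '[{"slide":[-0.17,0,0.15],"angular":[0,0,0],"fingers":1},{"slide":[-0.35,0.008,0.3],"angular":[0,0,0],"fingers":1},{"slide":[-0.35,0.008,0.46],"angular":[0,0,0],"fingers":1},{"slide":[-0.35,0.008,0.6],"angular":[0,0,0],"fingers":1},{"slide":[-0.35,0.008,0.664],"angular":[0,0,0],"fingers":1}]'
python3 - <<'E'
from h import *
for f in (0,10,20,30,40,50): plan(*wall("right",f))
k=cam("scene");save("s3.png",cv2.resize(k["p"][100:260,200:360],None,fx=3,fy=3))
E
```

```text
time_s: 9.98
eef_pos: [552.9, 81.6, 35.2]
tool_rot: [-0.324, 0.588, 0.69, 0.271]
contact_force: [-0.7, 0.3, 0.7]
gripper_width: 0.6
finger_force: 0.0
slide [ 0.061  0.004 -0.007] ang [[-0.0, -0.0, -0.002], [-0.0, 0.001, 0.998]] dist 15.0 t 9.975
slide [ 0.095  0.004 -0.032] ang [[-0.0, -0.0, -0.002], [-0.0, 0.001, 0.998]] dist 25.0 t 9.975
slide [ 0.132  0.003 -0.051] ang [[-0.0, -0.0, -0.002], [-0.0, 0.001, 0.998]] dist 35.0 t 9.975
slide [ 0.172  0.003 -0.063] ang [[-0.0, -0.0, -0.002], [-0.0, 0.001, 0.998]] dist 46.0 t 9.975
slide [ 0.214  0.003 -0.068] ang [[-0.0, -0.0, -0.002], [-0.0, 0.001, 0.998]] dist 56.0 t 9.975
slide [ 0.242  0.002 -0.067] ang [[-0.0, -0.0, -0.002], [-0.0, 0.001, 0.998]] dist 63.0 t 9.975
```

View pics/s3.png

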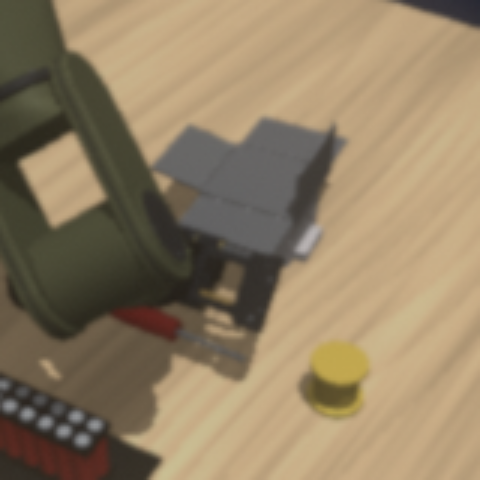

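The gripper's fingers are below the right wall at about (225,270), clear of the screwdriver. Pushing up.

```bash
python3 -m pendant '[{"slide":[0.05,0.004,-0.007],"angular":[0,0,0],"fingers":1},{"slide":[0.078,0.004,-0.02],"angular":[0,0,0],"fingers":1},{"slide":[0.1,0.004,-0.035],"angular":[0,0,0],"fingers":1}]'
python3 -m pendant '[{"slide":[0.017,0,-0.01],"angular":[0,0,0],"fingers":1},{"slide":[0.035,0,-0.018],"angular":[0,0,0],"fingers":1}]'
python3 - <<'E'
from h import *
for f in (10,20,30,40,50,60,70): plan(*wall("right",f))
P=cloud(cam("scene"));L=Rc.inv().apply((P-C).reshape(-1,3)).reshape(P.shape)
m=(abs(L[...,0]-10)<35)&(L[...,1]<-56)&(L[...,1]>-112)&(L[...,2]>60)&(L[...,2]<130);Q=L[m]
print(len(Q),np.polyfit(Q[:,1],Q[:,2],1))
E
```

```text
time_s: 10.4
eef_pos: [554.6, 88.9, 63.0]
tool_rot: [-0.322, 0.588, 0.69, 0.272]
contact_force: [-0.7, -1.8, -1.4]
gripper_width: 0.4
finger_force: 1.0
time_s: 10.65
eef_pos: [554.0, 91.5, 71.8]
tool_rot: [-0.322, 0.588, 0.69, 0.273]
contact_force: [0.6, -3.1, -0.3]
gripper_width: 0.4
finger_force: 1.1
slide [-0.042 -0.006  0.033] ang [[0.001, 0.0, -0.002], [0.001, -0.001, 0.998]] dist 14.0 t 10.65
slide [-0.005 -0.007  0.014] ang [[0.001, 0.0, -0.002], [0.001, -0.001, 0.998]] dist 4.0 t 10.65
slide [ 0.035 -0.007  0.002] ang [[0.001, 0.0, -0.002], [0.001, -0.001, 0.998]] dist 9.0 t 10.65
slide [ 0.077 -0.007 -0.003] ang [[0.001, 0.0, -0.002], [0.001, -0.001, 0.998]] dist 19.0 t 10.65
slide [ 0.104 -0.007 -0.002] ang [[0.001, 0.0, -0.002], [0.001, -0.001, 0.998]] dist 26.0 t 10.65
slide [ 0.132 -0.007  0.004] ang [[0.001, 0.0, -0.002], [0.001, -0.001, 0.998]] dist 33.0 t 10.65
slide [ 0.158 -0.008  0.014] ang [[0.001, 0.0, -0.002], [0.001, -0.001, 0.998]] dist 40.0 t 10.65
30 [-0.27884756 61.50332678]
```

```bash
python3 -m pendant '[{"slide":[0.02,-0.003,0.004],"angular":[0,0,0],"fingers":1},{"slide":[0.045,-0.006,0.002],"angular":[0,0,0],"fingers":1},{"slide":[0.077,-0.007,-0.003],"angular":[0,0,0],"fingers":1},{"slide":[0.104,-0.007,-0.002],"angular":[0,0,0],"fingers":1},{"slide":[0.132,-0.007,0.004],"angular":[0,0,0],"fingers":1}]'
python3 - <<'E'
from h import *
for f in (60,70,75,80,85,90): plan(*wall("right",f))
E
```

```text
time_s: 11.32
eef_pos: [547.7, 113.9, 95.8]
tool_rot: [-0.323, 0.588, 0.69, 0.272]
contact_force: [-0.7, -1.2, -1.4]
gripper_width: 0.3
finger_force: 1.0
slide [-0.001  0.003 -0.005] ang [[-0.0, 0.0, -0.002], [0.0, 0.0, 0.998]] dist 2.0 t 11.325
slide [0.025 0.003 0.005] ang [[-0.0, 0.0, -0.002], [0.0, 0.0, 0.998]] dist 6.0 t 11.325
slide [0.037 0.003 0.012] ang [[-0.0, 0.0, -0.002], [0.0, 0.0, 0.998]] dist 10.0 t 11.325
slide [0.048 0.003 0.02 ] ang [[-0.0, 0.0, -0.002], [0.0, 0.0, 0.998]] dist 13.0 t 11.325
slide [0.059 0.003 0.029] ang [[-0.0, 0.0, -0.002], [0.0, 0.0, 0.998]] dist 16.0 t 11.325
slide [0.069 0.003 0.039] ang [[-0.0, 0.0, -0.002], [0.0, 0.0, 0.998]] dist 20.0 t 11.325
```

```bash
python3 -m pendant '[{"slide":[0.025,0.003,0.005],"angular":[0,0,0],"fingers":1},{"slide":[0.037,0.003,0.012],"angular":[0,0,0],"fingers":1},{"slide":[0.048,0.003,0.02],"angular":[0,0,0],"fingers":1},{"slide":[0.055,0.003,0.026],"angular":[0,0,0],"fingers":1},{"slide":[0.055,0.003,0.026],"angular":[0,0,0],"fingers":1}]'
python3 - <<'E'
from h import *
for f in (85,90): plan(*wall("right",f))
P=cloud(cam("scene"));L=Rc.inv().apply((P-C).reshape(-1,3)).reshape(P.shape)
m=(abs(L[...,0]-5)<45)&(L[...,1]<-30)&(L[...,1]>-112)&(L[...,2]>80)&(L[...,2]<140);Q=L[m]
for z in range(80,140,10):
    q=Q[(Q[:,2]>=z)&(Q[:,2]<z+10)]; print(z,len(q),np.percentile(q[:,1],[10,50,90]).round(1) if len(q) else 0)
E
```

```text
time_s: 11.95
eef_pos: [546.8, 127.5, 102.3]
tool_rot: [-0.323, 0.588, 0.69, 0.272]
contact_force: [-0.6, -0.6, -0.1]
gripper_width: 0.5
finger_force: 0.2
slide [ 0.004 -0.002  0.004] ang [[0.0, -0.0, -0.002], [-0.0, -0.001, 0.998]] dist 2.0 t 11.95
slide [ 0.014 -0.002  0.014] ang [[0.0, -0.0, -0.002], [-0.0, -0.001, 0.998]] dist 5.0 t 11.95
80 14 [-55.4 -54.  -52.8]
90 13 [-57.9 -56.3 -53.6]
100 17 [-70.4 -57.2 -55.1]
110 25 [-75.9 -58.7 -56. ]
120 11 [-60.8 -58.9 -57.7]
130 0 0
```

```bash
for i in 1; do python3 -m pendant '[{"slide":[0.004,0,0.005],"angular":[0,0,0],"fingers":1},{"slide":[0.008,0,0.009],"angular":[0,0,0],"fingers":1},{"slide":[0.008,0,0.009],"angular":[0,0,0],"fingers":1}]'; done
python3 -m pendant '[{"slide":[0.004,0,0.004],"angular":[0,0,0],"fingers":1},{"slide":[0.004,0,0.004],"angular":[0,0,0],"fingers":1}]'
python3 -m pendant '[{"slide":[0.004,0,0.004],"angular":[0,0,0],"fingers":1},{"slide":[0.004,0,0.004],"angular":[0,0,0],"fingers":1}]'
```

```text
time_s: 12.38
eef_pos: [546.4, 130.3, 102.3]
tool_rot: [-0.323, 0.588, 0.69, 0.272]
contact_force: [-0.5, -1.1, 1.1]
gripper_width: 0.4
finger_force: 0.6
time_s: 12.62
eef_pos: [546.1, 131.7, 102.4]
tool_rot: [-0.323, 0.588, 0.69, 0.272]
contact_force: [0.4, -0.6, 0.8]
gripper_width: -0.2
finger_force: 0.6
time_s: 12.88
eef_pos: [545.9, 133.0, 102.4]
tool_rot: [-0.323, 0.588, 0.69, 0.272]
contact_force: [0.3, -1.2, 0.8]
gripper_width: 0.2
finger_force: 0.9
```

```bash

python3 -m pendant '[{"slide":[0.004,0,0.004],"angular":[0,0,0],"fingers":1},{"slide":[0.004,0,0.004],"angular":[0,0,0],"fingers":1}]' | grep -E "eef|contact"
python3 -m pendant '[{"slide":[0.003,0,0.003],"angular":[0,0,0],"fingers":1},{"slide":[0.003,0,0.003],"angular":[0,0,0],"fingers":1}]'| grep -E "eef|contact"
```

```text
eef_pos: [545.9, 133.5, 102.5]
contact_force: [0.3, -5.9, 2.0]
eef_pos: [545.9, 133.7, 102.5]
contact_force: [1.1, -9.9, 3.4]
```

```bash
python3 - <<'E'
from h import *
print(Rc.inv().apply(tool()[1]-C), Rc.inv().apply(wall("right",90)[0]-C))
E
python3 -m pendant '[{"slide":[-0.02,0,-0.02],"angular":[0,0,0],"fingers":1},{"slide":[-0.06,0,-0.15],"angular":[0,0,0],"fingers":1},{"slide":[-0.06,0,-0.35],"angular":[0,0,0],"fingers":1},{"slide":[0,0,-0.5],"angular":[0,0,0],"fingers":1}]'
python3 - <<'E'
from h import *
P=cloud(cam("scene"));L=Rc.inv().apply((P-C).reshape(-1,3)).reshape(P.shape)
m=(abs(L[...,0]-5)<45)&(L[...,1]<-30)&(L[...,1]>-80)&(L[...,2]>80)&(L[...,2]<140);Q=L[m]
for z in range(80,140,10):
    q=Q[(Q[:,2]>=z)&(Q[:,2]<z+10)]; print(z,len(q),np.percentile(q[:,1],[10,50,90]).round(1) if len(q) else 0)
p,R=wall("near",0,15,90); print(p);p2=p+[0,0,150]; plan(p2,R);print(tool()[0]["joints"].round(2))
E
```

```text
[  0.67253143 -58.36478224 102.50299611] [-1.01129119e-14 -5.97134513e+01  1.02807467e+02]
time_s: 13.88
eef_pos: [560.7, 40.0, 182.9]
tool_rot: [-0.324, 0.589, 0.689, 0.272]
contact_force: [-0.1, 0.6, -1.1]
gripper_width: 0.4
finger_force: 0.0
80 32 [-53.9 -52.3 -50.1]
90 39 [-54.4 -52.7 -50.7]
100 32 [-53.4 -51.8 -50.7]
110 41 [-54.  -52.2 -50.8]
120 37 [-53.9 -52.4 -49.9]
130 12 [-53.1 -51.1 -49.7]
[352.17220508 160.50471422  94.31193271]
slide [ 0.57  -0.757  0.328] ang [[-0.381, 0.0, 0.321], [-0.0, -0.423, -0.557]] dist 251.0 t 13.925
[-0.38  0.18  1.81  0.72  1.66 -0.67]
```

Right wall reads vertical (same offset at all heights). Next the near wall.

```bash
sed -i 's/if phi<40 else/if phi<90-np.degrees(TL) else/; s/^def wall(side,phi,gap=0,back=0,h=12,s=20,up=0):/def wall(side,phi,gap=0,back=0,h=12,s=20,up=0,tl=50):\n    TL=np.radians(tl)/' h.py
python3 -m pendant '[{"slide":[0,0,-0.1],"angular":[-0.03,0,0.03],"fingers":1},{"slide":[0.1,-0.1,-0.2],"angular":[-0.06,0,0.055],"fingers":1},{"slide":[0.2,-0.2,-0.2],"angular":[-0.1,0,0.085],"fingers":1},{"slide":[0.25,-0.3,-0.2],"angular":[-0.14,0,0.115],"fingers":1},{"slide":[0.3,-0.4,-0.2],"angular":[-0.18,0,0.15],"fingers":1}]'
python3 - <<'E'
from h import *
p,R=wall("near",0,15,35,up=130,tl=45); print(p);plan(p,R);print(tool()[0]["joints"].round(2))
E
```

```text
time_s: 14.55
eef_pos: [460.2, 35.3, 272.6]
tool_rot: [-0.201, 0.798, 0.431, 0.371]
contact_force: [0.5, 0.1, 0.7]
gripper_width: 0.6
finger_force: 0.0
[392.88596787 167.31786151 191.51471863]
slide [-0.06  -0.514  0.435] ang [[-0.194, -0.025, 0.177], [0.033, -0.254, -0.785]] dist 169.0 t 14.55
[-0.57 -0.53  2.28  0.88  1.45 -0.13]
```

```bash
python3 -m pendant '[{"slide":[-0.01,-0.1,0.08],"angular":[-0.04,-0.005,0.036],"fingers":1},{"slide":[-0.02,-0.2,0.17],"angular":[-0.08,-0.01,0.073],"fingers":1},{"slide":[-0.04,-0.31,0.26],"angular":[-0.12,-0.015,0.11],"fingers":1},{"slide":[-0.05,-0.42,0.36],"angular":[-0.16,-0.02,0.146],"fingers":1},{"slide":[-0.06,-0.514,0.435],"angular":[-0.194,-0.025,0.177],"fingers":1}]'
python3 - <<'E'
from h import *
plan(*wall("near",0,15,35,up=130,tl=45));plan(*wall("near",0,15,35,tl=45));plan(*wall("near",0,15,0,tl=45));print(tool()[0]["joints"].round(2))
E
```

```text
time_s: 15.18
eef_pos: [408.1, 138.4, 193.9]
tool_rot: [-0.068, 0.918, 0.164, 0.353]
contact_force: [-0.6, -0.8, -0.6]
gripper_width: 0.7
finger_force: 0.0
slide [-0.02  -0.13  -0.003] ang [[-0.044, 0.016, 0.042], [-0.024, -0.067, -0.955]] dist 33.0 t 15.175
slide [-0.369 -0.125  0.382] ang [[-0.044, 0.016, 0.042], [-0.024, -0.067, -0.955]] dist 136.0 t 15.175
slide [-0.363 -0.105  0.521] ang [[-0.044, 0.016, 0.042], [-0.024, -0.067, -0.955]] dist 161.0 t 15.175
[ 0.06 -1.01  2.6   0.27  0.86  1.18]
```

```bash
python3 - <<'E'
from h import *
for a in [(0,15,30,12,20,100),(0,15,30,12,20,0),(0,15,0,12,20,0)]:
    p,R=wall("near",*a,tl=35);print(p);plan(p,R)
E
```

```text
[394.70627162 167.62247589 162.70495666]
slide [-0.092 -0.127  0.087] ang [[-0.041, -0.039, 0.046], [0.059, -0.061, -0.951]] dist 45.0 t 15.175
[394.70627162 167.62247589  62.70495666]
slide [-0.36  -0.123  0.384] ang [[-0.041, -0.039, 0.046], [0.059, -0.061, -0.951]] dist 135.0 t 15.175
[411.67757703 170.46249842  38.13039533]
slide [-0.376 -0.109  0.502] ang [[-0.041, -0.039, 0.046], [0.059, -0.061, -0.951]] dist 159.0 t 15.175
```

```bash
python3 -m pendant '[{"slide":[-0.06,-0.08,0.02],"angular":[-0.03,-0.03,0.034],"fingers":1},{"slide":[-0.092,-0.127,0.06],"angular":[-0.041,-0.039,0.046],"fingers":1},{"slide":[-0.092,-0.127,0.087],"angular":[-0.041,-0.039,0.046],"fingers":1}]'
python3 - <<'E'
from h import *
for a in [(0,15,30,12,20,100),(0,15,30,12,20,0),(0,15,0,12,20,0)]:
    p,R=wall("near",*a,tl=35);plan(p,R)
print(tool()[0]["joints"].round(2))
E
```

```text
time_s: 15.55
eef_pos: [394.5, 168.5, 162.8]
tool_rot: [-0.025, 0.95, 0.081, 0.3]
contact_force: [0.8, 0.1, -0.2]
gripper_width: 0.7
finger_force: 0.0
slide [-0.     0.003  0.001] ang [[-0.0, -0.0, 0.001], [0.0, -0.001, -0.999]] dist 1.0 t 15.55
slide [-0.23   0.003  0.328] ang [[-0.0, -0.0, 0.001], [0.0, -0.001, -0.999]] dist 100.0 t 15.55
slide [-0.23   0.003  0.448] ang [[-0.0, -0.0, 0.001], [0.0, -0.001, -0.999]] dist 126.0 t 15.55
[ 0.35 -0.85  2.55 -0.14  0.84  1.81]
```

```bash
python3 -m pendant '[{"slide":[-0.12,0.003,0.164],"angular":[0,0,0],"fingers":1},{"slide":[-0.23,0.003,0.328],"angular":[0,0,0],"fingers":1},{"slide":[-0.23,0.003,0.328],"angular":[0,0,0],"fingers":1},{"slide":[-0.23,0.003,0.4],"angular":[0,0,0],"fingers":1},{"slide":[-0.23,0.003,0.448],"angular":[0,0,0],"fingers":1}]'
python3 - <<'E'
from h import *
for f in range(0,91,10):
    p,R=wall("near",f,h=10.5,tl=35);plan(p,R)
print(tool()[0]["joints"].round(2))
E
```

```text
time_s: 16.18
eef_pos: [414.7, 169.3, 41.7]
tool_rot: [-0.025, 0.95, 0.079, 0.302]
contact_force: [-0.4, -0.1, -0.2]
gripper_width: 0.3
finger_force: 0.0
slide [ 0.049 -0.007  0.006] ang [[0.0, -0.002, 0.0], [0.003, 0.0, -1.0]] dist 12.0 t 16.175
slide [ 0.075 -0.007 -0.027] ang [[0.0, -0.002, 0.0], [0.003, 0.0, -1.0]] dist 20.0 t 16.175
slide [ 0.106 -0.007 -0.055] ang [[0.0, -0.002, 0.0], [0.003, 0.0, -1.0]] dist 30.0 t 16.175
slide [ 0.142 -0.007 -0.077] ang [[0.0, -0.002, 0.0], [0.003, 0.0, -1.0]] dist 40.0 t 16.175
slide [ 0.181 -0.007 -0.092] ang [[0.0, -0.002, 0.0], [0.003, 0.0, -1.0]] dist 51.0 t 16.175
slide [ 0.222 -0.007 -0.101] ang [[0.0, -0.002, 0.0], [0.003, 0.0, -1.0]] dist 61.0 t 16.175
slide [ 0.257 -0.007 -0.102] ang [[0.0, -0.002, 0.0], [0.003, 0.0, -1.0]] dist 69.0 t 16.175
slide [ 0.284 -0.007 -0.098] ang [[0.0, -0.002, 0.0], [0.003, 0.0, -1.0]] dist 75.0 t 16.175
slide [ 0.311 -0.007 -0.09 ] ang [[0.0, -0.002, 0.0], [0.003, 0.0, -1.0]] dist 81.0 t 16.175
slide [ 0.336 -0.007 -0.077] ang [[0.0, -0.002, 0.0], [0.003, 0.0, -1.0]] dist 86.0 t 16.175
[ 0.33 -0.56  2.62 -0.21  0.48  1.89]
```

```bash
python3 -m pendant '[{"slide":[0.045,-0.007,0.0],"angular":[0,0,0],"fingers":1},{"slide":[0.075,-0.007,-0.027],"angular":[0,0,0],"fingers":1},{"slide":[0.09,-0.007,-0.042],"angular":[0,0,0],"fingers":1},{"slide":[0.106,-0.007,-0.055],"angular":[0,0,0],"fingers":1}]'
python3 -m pendant '[{"slide":[0.018,0,-0.012],"angular":[0,0,0],"fingers":1},{"slide":[0.036,0,-0.022],"angular":[0,0,0],"fingers":1},{"slide":[0.056,0,-0.03],"angular":[0,0,0],"fingers":1},{"slide":[0.075,0,-0.037],"angular":[0,0,0],"fingers":1}]'
python3 - <<'E'
from h import *
for f in range(30,91,10):
    p,R=wall("near",f,h=10.5,tl=35);plan(p,R)
print(tool()[0]["joints"].round(2))
P=cloud(cam("scene"));L=Rc.inv().apply((P-C).reshape(-1,3)).reshape(P.shape)
m=(abs(L[...,1])<42)&(L[...,0]<-57)&(L[...,0]>-116)&(L[...,2]>60)&(L[...,2]<130);Q=L[m]
print(len(Q),np.polyfit(Q[:,0],Q[:,2],1))
E
```

```text
time_s: 16.68
eef_pos: [426.2, 172.7, 66.6]
tool_rot: [-0.025, 0.95, 0.079, 0.301]
contact_force: [-0.8, 0.2, -0.9]
gripper_width: 0.7
finger_force: 0.5
time_s: 17.18
eef_pos: [436.3, 174.3, 84.4]
tool_rot: [-0.025, 0.95, 0.079, 0.301]
contact_force: [-1.9, -0.1, 0.3]
gripper_width: 0.7
finger_force: 1.0
slide [-0.029 -0.001  0.011] ang [[0.0, -0.001, 0.0], [0.001, 0.0, -1.0]] dist 8.0 t 17.175
slide [ 0.01  -0.001 -0.004] ang [[0.0, -0.001, 0.0], [0.001, 0.0, -1.0]] dist 3.0 t 17.175
slide [ 0.051 -0.001 -0.013] ang [[0.0, -0.001, 0.0], [0.001, 0.0, -1.0]] dist 13.0 t 17.175
slide [ 0.085 -0.001 -0.014] ang [[0.0, -0.001, 0.0], [0.001, 0.0, -1.0]] dist 22.0 t 17.175
slide [ 0.113 -0.001 -0.011] ang [[0.0, -0.001, 0.0], [0.001, 0.0, -1.0]] dist 28.0 t 17.175
slide [ 0.14  -0.001 -0.003] ang [[0.0, -0.001, 0.0], [0.001, 0.0, -1.0]] dist 35.0 t 17.175
slide [ 0.165 -0.001  0.01 ] ang [[0.0, -0.001, 0.0], [0.001, 0.0, -1.0]] dist 41.0 t 17.175
[ 0.32 -0.57  2.55 -0.17  0.56  1.84]
299 [-0.71632895 36.79982597]
```

```bash
python3 -m pendant '[{"slide":[0.03,0,-0.009],"angular":[0,0,0],"fingers":1},{"slide":[0.058,0,-0.014],"angular":[0,0,0],"fingers":1},{"slide":[0.085,0,-0.014],"angular":[0,0,0],"fingers":1},{"slide":[0.113,0,-0.011],"angular":[0,0,0],"fingers":1},{"slide":[0.135,0,-0.005],"angular":[0,0,0],"fingers":1}]'
python3 - <<'E'
from h import *
for f in (75,80,85,90):
    p,R=wall("near",f,h=10.5,tl=35);plan(p,R)
print(tool()[0]["joints"].round(2))
E
```

```text
time_s: 17.85
eef_pos: [462.8, 178.7, 104.3]
tool_rot: [-0.025, 0.95, 0.079, 0.3]
contact_force: [-0.6, 0.1, -2.2]
gripper_width: 0.4
finger_force: 0.9
slide [-0.007 -0.001 -0.004] ang [[0.0, -0.0, 0.0], [0.001, 0.0, -1.0]] dist 2.0 t 17.85
slide [ 0.006 -0.001  0.001] ang [[0.0, -0.0, 0.0], [0.001, 0.0, -1.0]] dist 2.0 t 17.85
slide [ 0.019 -0.001  0.007] ang [[0.0, -0.0, 0.0], [0.001, 0.0, -1.0]] dist 5.0 t 17.85
slide [ 0.031 -0.001  0.014] ang [[0.0, -0.0, 0.0], [0.001, 0.0, -1.0]] dist 8.0 t 17.85
[ 0.31 -0.51  2.47 -0.15  0.57  1.82]
```

```bash
python3 -m pendant '[{"slide":[0.01,0,0.003],"angular":[0,0,0],"fingers":1},{"slide":[0.02,0,0.008],"angular":[0,0,0],"fingers":1},{"slide":[0.02,0,0.008],"angular":[0,0,0],"fingers":1}]' | grep -E "eef|contact"
python3 -m pendant '[{"slide":[0.005,0,0.0035],"angular":[0,0,0],"fingers":1},{"slide":[0.005,0,0.0035],"angular":[0,0,0],"fingers":1}]'| grep -E "eef|contact"
python3 -m pendant '[{"slide":[0.005,0,0.0035],"angular":[0,0,0],"fingers":1},{"slide":[0.005,0,0.0035],"angular":[0,0,0],"fingers":1}]'| grep -E "eef|contact"
```

```text
eef_pos: [468.0, 179.7, 105.9]
contact_force: [-0.4, -0.3, -0.7]
eef_pos: [469.4, 179.9, 106.0]
contact_force: [0.2, -0.4, -0.3]
eef_pos: [470.4, 180.1, 105.6]
contact_force: [-6.8, -1.7, 3.1]
```

```bash
python3 -m pendant '[{"slide":[0.0025,0,0.0015],"angular":[0,0,0],"fingers":1},{"slide":[0.0025,0,0.0015],"angular":[0,0,0],"fingers":1}]'| grep -E "eef|contact"
python3 -m pendant '[{"slide":[-0.06,0,-0.04],"angular":[0,0,0],"fingers":1},{"slide":[-0.06,0,-0.15],"angular":[0,0,0],"fingers":1},{"slide":[0.05,0,-0.33],"angular":[0,0,0],"fingers":1},{"slide":[0.15,0,-0.5],"angular":[0,0,0],"fingers":1}]'
python3 - <<'E'
from h import *
P=cloud(cam("top"));Q=cloud(cam("scene"))
for n,A in (("top",P),("scene",Q)):
    L=Rc.inv().apply((A-C).reshape(-1,3)).reshape(A.shape)
    m=(abs(L[...,1])<42)&(L[...,0]<-40)&(L[...,0]>-80)&(L[...,2]>80)&(L[...,2]<140);q0=L[m]
    for z in range(80,140,10):
        q=q0[(q0[:,2]>=z)&(q0[:,2]<z+10)]; print(n,z,len(q),np.percentile(q[:,0],[10,50,90]).round(1) if len(q) else 0)
p,R=wall("left",0,15,90,up=120);print(p);plan(p,R);print(tool()[0]["joints"].round(2))
E
```

```text
eef_pos: [470.7, 180.1, 105.5]
contact_force: [-11.7, -2.8, 6.2]
time_s: 19.48
eef_pos: [430.9, 173.7, 232.0]
tool_rot: [-0.025, 0.95, 0.079, 0.302]
contact_force: [0.2, 0.4, 0.4]
gripper_width: 1.0
finger_force: 0.0
top 80 0 0
top 90 10 [-57.4 -57.1 -56.6]
top 100 2 [-56.9 -56.7 -56.5]
top 110 0 0
top 120 5 [-56.7 -54.5 -53.1]
top 130 58 [-56.3 -54.8 -53.1]
scene 80 12 [-55.  -54.3 -53.4]
scene 90 13 [-55.4 -54.  -52.6]
scene 100 18 [-54.8 -53.9 -53.2]
scene 110 20 [-54.9 -53.7 -53.1]
scene 120 33 [-55.  -54.2 -53.2]
scene 130 22 [-56.6 -55.5 -53.2]
[505.72995225 369.69636691 214.31193271]
slide [ 0.272 -0.721  0.326] ang [[-0.066, -0.369, -0.536], [-0.342, 0.061, 0.366]] dist 209.0 t 19.575
[ 0.33 -0.76  2.39 -0.12  0.9   1.77]
```

```bash
python3 -m pendant '[{"slide":[0.05,-0.05,-0.08],"angular":[-0.006,-0.033,-0.048],"fingers":1},{"slide":[0.1,-0.15,-0.12],"angular":[-0.012,-0.066,-0.096],"fingers":1},{"slide":[0.15,-0.25,-0.1],"angular":[-0.018,-0.1,-0.144],"fingers":1},{"slide":[0.2,-0.35,-0.06],"angular":[-0.024,-0.133,-0.193],"fingers":1},{"slide":[0.25,-0.45,0],"angular":[-0.03,-0.166,-0.241],"fingers":1}]'
python3 - <<'E'
from h import *
p,R=wall("left",0,15,90,up=120);plan(p,R);print(tool()[0]["joints"].round(2))
E
```

```text
time_s: 20.2
eef_pos: [464.0, 294.6, 266.3]
tool_rot: [0.152, 0.897, 0.412, 0.043]
contact_force: [-0.0, -0.3, 0.8]
gripper_width: 0.6
finger_force: 0.0
slide [ 0.346 -0.127  0.16 ] ang [[-0.039, -0.2, -0.291], [-0.236, 0.046, 0.672]] dist 100.0 t 20.2
[ 0.63 -0.13  1.84 -0.32  1.42  1.39]
```

```bash
python3 -m pendant '[{"slide":[0.07,-0.03,0.03],"angular":[-0.006,-0.033,-0.048],"fingers":1},{"slide":[0.14,-0.05,0.06],"angular":[-0.012,-0.066,-0.096],"fingers":1},{"slide":[0.21,-0.08,0.1],"angular":[-0.019,-0.1,-0.144],"fingers":1},{"slide":[0.28,-0.1,0.13],"angular":[-0.026,-0.133,-0.193],"fingers":1},{"slide":[0.346,-0.127,0.16],"angular":[-0.032,-0.166,-0.241],"fingers":1}]'
python3 - <<'E'
from h import *
p,R=wall("left",0,15,90,up=120);plan(p,R);print(tool()[0]["joints"].round(2))
E
```

```text
time_s: 20.82
eef_pos: [505.8, 369.0, 212.6]
tool_rot: [0.298, 0.656, 0.657, -0.224]
contact_force: [0.2, 0.3, 1.3]
gripper_width: 0.3
finger_force: 0.0
slide [-0.003  0.    -0.007] ang [[-0.008, -0.034, -0.05], [-0.051, 0.012, 0.949]] dist 2.0 t 20.825
[ 0.8   0.38  1.49 -0.59  1.77  0.83]
```

```bash
python3 -m pendant '[{"slide":[0,0,0],"angular":[-0.008,-0.034,-0.05],"fingers":1},{"slide":[0,0,0],"angular":[-0.008,-0.034,-0.05],"fingers":1}]'
python3 - <<'E'
from h import *
plan(*wall("left",0,15,90));plan(*wall("left",0,15,0));print(tool()[0]["joints"].round(2))
E
```

```text
time_s: 21.08
eef_pos: [504.1, 368.7, 210.3]
tool_rot: [0.322, 0.587, 0.691, -0.273]
contact_force: [-0.3, -0.1, 0.0]
gripper_width: 0.6
finger_force: 0.0
slide [0.357 0.007 0.297] ang [[-0.001, -0.0, -0.0], [-0.001, 0.001, 1.0]] dist 116.0 t 21.075
slide [0.356 0.008 0.657] ang [[-0.001, -0.0, -0.0], [-0.001, 0.001, 1.0]] dist 187.0 t 21.075
[ 0.83  0.42  1.48 -0.67  1.81  0.7 ]
```

```bash
python3 -m pendant '[{"slide":[0.18,0.004,0.15],"angular":[0,0,0],"fingers":1},{"slide":[0.356,0.008,0.3],"angular":[0,0,0],"fingers":1},{"slide":[0.356,0.008,0.46],"angular":[0,0,0],"fingers":1},{"slide":[0.356,0.008,0.6],"angular":[0,0,0],"fingers":1},{"slide":[0.356,0.008,0.657],"angular":[0,0,0],"fingers":1}]'
python3 -m pendant '[{"slide":[0,0,0],"angular":[0,0,0],"fingers":1}]'
python3 - <<'E'
from h import *
for f in range(0,51,10): plan(*wall("left",f,h=10.5))
print(tool()[0]["joints"].round(2))
E
```

```text
time_s: 21.7
eef_pos: [518.1, 299.4, 38.9]
tool_rot: [0.321, 0.589, 0.69, -0.272]
contact_force: [0.2, 0.1, 1.0]
gripper_width: 0.5
finger_force: 0.0
time_s: 21.82
eef_pos: [518.4, 300.7, 40.1]
tool_rot: [0.321, 0.589, 0.69, -0.272]
contact_force: [0.4, 0.7, 0.6]
gripper_width: 0.6
finger_force: 0.0
slide [-0.052 -0.004  0.006] ang [[-0.001, -0.001, -0.002], [-0.002, 0.001, 0.998]] dist 13.0 t 21.825
slide [-0.085 -0.004 -0.02 ] ang [[-0.001, -0.001, -0.002], [-0.002, 0.001, 0.998]] dist 22.0 t 21.825
slide [-0.122 -0.004 -0.039] ang [[-0.001, -0.001, -0.002], [-0.002, 0.001, 0.998]] dist 32.0 t 21.825
slide [-0.162 -0.004 -0.051] ang [[-0.001, -0.001, -0.002], [-0.002, 0.001, 0.998]] dist 43.0 t 21.825
slide [-0.204 -0.003 -0.056] ang [[-0.001, -0.001, -0.002], [-0.002, 0.001, 0.998]] dist 53.0 t 21.825
slide [-0.232 -0.003 -0.055] ang [[-0.001, -0.001, -0.002], [-0.002, 0.001, 0.998]] dist 60.0 t 21.825
[ 0.75  0.53  1.65 -0.69  1.55  0.82]
```

```bash
python3 -m pendant '[{"slide":[-0.045,-0.004,0.004],"angular":[0,0,0],"fingers":1},{"slide":[-0.07,-0.004,-0.01],"angular":[0,0,0],"fingers":1},{"slide":[-0.09,-0.004,-0.023],"angular":[0,0,0],"fingers":1},{"slide":[-0.106,-0.004,-0.031],"angular":[0,0,0],"fingers":1},{"slide":[-0.122,-0.004,-0.039],"angular":[0,0,0],"fingers":1}]'
python3 -m pendant '[{"slide":[-0.02,0,-0.006],"angular":[0,0,0],"fingers":1},{"slide":[-0.04,0,-0.012],"angular":[0,0,0],"fingers":1},{"slide":[-0.06,0,-0.015],"angular":[0,0,0],"fingers":1},{"slide":[-0.082,0,-0.017],"angular":[0,0,0],"fingers":1}]'
python3 - <<'E'
from h import *
for f in range(30,91,10): plan(*wall("left",f,h=10.5))
P=cloud(cam("scene"));L=Rc.inv().apply((P-C).reshape(-1,3)).reshape(P.shape)
m=(abs(L[...,0])<42)&(L[...,1]>57)&(L[...,1]<116)&(L[...,2]>66)&(L[...,2]<125);Q=L[m]
print(len(Q),np.polyfit(Q[:,1],Q[:,2],1))
E
```

```text
time_s: 22.45
eef_pos: [519.2, 289.2, 69.9]
tool_rot: [0.322, 0.588, 0.691, -0.272]
contact_force: [0.3, 3.4, -1.7]
gripper_width: 0.4
finger_force: 1.0
time_s: 22.95
eef_pos: [520.6, 278.6, 87.8]
tool_rot: [0.322, 0.588, 0.691, -0.272]
contact_force: [1.1, 0.7, -2.1]
gripper_width: 0.2
finger_force: 1.0
slide [0.041 0.001 0.005] ang [[-0.001, -0.001, -0.001], [-0.001, 0.001, 0.999]] dist 10.0 t 22.95
slide [-0.001  0.001 -0.001] ang [[-0.001, -0.001, -0.001], [-0.001, 0.001, 0.999]] dist 0.0 t 22.95
slide [-0.029  0.002  0.   ] ang [[-0.001, -0.001, -0.001], [-0.001, 0.001, 0.999]] dist 7.0 t 22.95
slide [-0.056  0.002  0.006] ang [[-0.001, -0.001, -0.001], [-0.001, 0.001, 0.999]] dist 14.0 t 22.95
slide [-0.082  0.002  0.017] ang [[-0.001, -0.001, -0.001], [-0.001, 0.001, 0.999]] dist 21.0 t 22.95
slide [-0.106  0.002  0.031] ang [[-0.001, -0.001, -0.001], [-0.001, 0.001, 0.999]] dist 28.0 t 22.95
slide [-0.127  0.002  0.05 ] ang [[-0.001, -0.001, -0.001], [-0.001, 0.001, 0.999]] dist 34.0 t 22.95
369 [ 0.73385592 41.63200274]
```

```bash
python3 -m pendant '[{"slide":[-0.029,0,0],"angular":[0,0,0],"fingers":1},{"slide":[-0.056,0,0.006],"angular":[0,0,0],"fingers":1},{"slide":[-0.082,0,0.017],"angular":[0,0,0],"fingers":1},{"slide":[-0.1,0,0.027],"angular":[0,0,0],"fingers":1},{"slide":[-0.11,0,0.035],"angular":[0,0,0],"fingers":1}]'| grep -E "eef|contact"
python3 -m pendant '[{"slide":[-0.004,0,0.005],"angular":[0,0,0],"fingers":1},{"slide":[-0.004,0,0.005],"angular":[0,0,0],"fingers":1}]'| grep -E "eef|contact"
python3 - <<'E'
from h import *
for f in (80,85,90): plan(*wall("left",f,h=10.5))
E
```

```text
eef_pos: [524.4, 254.6, 103.3]
contact_force: [-1.3, 1.0, -1.2]
eef_pos: [524.8, 253.2, 103.4]
contact_force: [-0.6, 0.1, -0.3]
slide [ 0.008  0.002 -0.007] ang [[-0.0, -0.001, -0.001], [-0.001, 0.001, 0.999]] dist 3.0 t 23.875
slide [-0.003  0.002  0.002] ang [[-0.0, -0.001, -0.001], [-0.001, 0.001, 0.999]] dist 1.0 t 23.875
slide [-0.013  0.002  0.011] ang [[-0.0, -0.001, -0.001], [-0.001, 0.001, 0.999]] dist 4.0 t 23.875
```

```bash
python3 -m pendant '[{"slide":[-0.004,0,0.0045],"angular":[0,0,0],"fingers":1},{"slide":[-0.004,0,0.0045],"angular":[0,0,0],"fingers":1}]'| grep -E "eef|contact"
python3 -m pendant '[{"slide":[-0.004,0,0.0045],"angular":[0,0,0],"fingers":1},{"slide":[-0.004,0,0.0045],"angular":[0,0,0],"fingers":1}]'| grep -E "eef|contact"
```

```text
eef_pos: [525.0, 251.9, 103.3]
contact_force: [-1.3, 1.2, 1.3]
eef_pos: [525.3, 250.4, 103.3]
contact_force: [-1.1, 1.9, 0.7]
```

```bash
python3 -m pendant '[{"slide":[-0.003,0,0.0035],"angular":[0,0,0],"fingers":1},{"slide":[-0.003,0,0.0035],"angular":[0,0,0],"fingers":1}]'| grep -E "eef|contact"
python3 -m pendant '[{"slide":[-0.003,0,0.0035],"angular":[0,0,0],"fingers":1},{"slide":[-0.003,0,0.0035],"angular":[0,0,0],"fingers":1}]'| grep -E "eef|contact"
```

```text
eef_pos: [525.5, 249.5, 103.3]
contact_force: [-1.1, 2.8, 1.0]
eef_pos: [525.6, 249.2, 103.4]
contact_force: [-2.2, 5.7, 2.4]
```

```bash
python3 -m pendant '[{"slide":[-0.002,0,0.0025],"angular":[0,0,0],"fingers":1},{"slide":[-0.002,0,0.0025],"angular":[0,0,0],"fingers":1}]'| grep -E "eef|contact"
python3 -m pendant '[{"slide":[0.04,0,-0.05],"angular":[0,0,0],"fingers":1},{"slide":[0.06,0,-0.15],"angular":[0,0,0],"fingers":1},{"slide":[0,0,-0.35],"angular":[0,0,0],"fingers":1},{"slide":[-0.1,0,-0.5],"angular":[0,0,0],"fingers":1}]'
python3 - <<'E'
from h import *
kt=cam("top");ks=cam("scene")
for n,A in (("top",cloud(kt)),("scene",cloud(ks))):
    L=Rc.inv().apply((A-C).reshape(-1,3)).reshape(A.shape)
    for nm,ax,sg in (("left",1,1),("right",1,-1),("near",0,-1)):
        t=L[...,ax]*sg
        m=(abs(L[...,1-ax])<42)&(t>38)&(t<75)&(L[...,2]>85)&(L[...,2]<138);z=L[m][:,2];q=t[m]
        lo,hi=q[z<105],q[z>115]; print(n,nm,len(lo),len(hi),np.median(lo).round(1) if len(lo) else "-",np.median(hi).round(1) if len(hi) else "-")
a=cv2.resize(kt["p"][120:280,100:360],None,fx=2,fy=2);b=cv2.resize(ks["p"][110:280,150:350],None,fx=2,fy=2)
o=np.zeros((340,920,3),np.uint8);o[:320,:520]=a;o[:340,520:]=b;save("fin.png",cv2.resize(o,(800,296)))
A=cloud(kt)
for n,u0,u1,v0,v1,lo in [("spool",215,250,120,160,40),("tape",230,272,238,280,12),("screw",230,260,165,235,8),("pack",285,350,155,255,58)]:
    Q=A[v0:v1,u0:u1].reshape(-1,3);Q=Q[Q[:,2]>lo];print(n,len(Q),cv2.minAreaRect(Q[:,:2].astype(np.float32)))
E
```

```text
eef_pos: [525.6, 249.0, 103.4]
contact_force: [-4.2, 8.7, 1.5]
time_s: 25.62
eef_pos: [512.3, 327.8, 204.2]
tool_rot: [0.322, 0.587, 0.691, -0.272]
contact_force: [-0.4, -0.3, 0.2]
gripper_width: 0.6
finger_force: 0.0
top left 62 119 47.7 48.2
top right 41 93 52.5 51.4
top near 11 63 57.0 54.8
scene left 107 135 48.1 48.0
scene right 133 145 52.4 52.1
scene near 30 62 54.1 54.3
spool 331 ((720.7527465820312, 28.91473388671875), (49.59904098510742, 53.09810256958008), 88.4522476196289)
tape 503 ((402.8514099121094, -14.759674072265625), (78.77291107177734, 83.49241638183594), 88.41236114501953)
screw 329 ((557.0985717773438, 1.9534950256347656), (147.73831176757812, 25.4570255279541), 5.090157985687256)
pack 889 ((537.992431640625, -188.63197326660156), (148.8587188720703, 38.29584884643555), 6.3105998039245605)
```

View pics/fin.png

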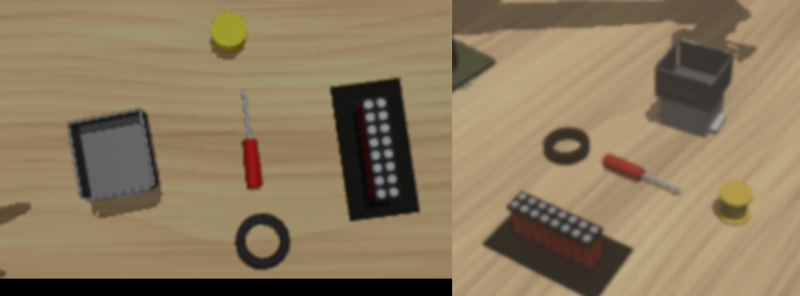

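The final view shows an open box at (115,155), with the pack upright and centred on the mat. The screwdriver rectangle differs from the first measurement, so I'll compare its pixels with the start picture.

```bash
python3 - <<'E'
from h import *
z=np.load("t0.npz");k=cam("top")
for P,p in((z["P"],z["p"]),(cloud(k),k["p"])):
    p=p.astype(int);m=(p[...,0]>120)&(p[...,1]<60);m[:,:225]=0;m[:,265:]=0;v,u=np.nonzero(m);print(len(u),u.mean().round(2),v.mean().round(2))
    Q=P[165:235,230:260].reshape(-1,3);Q=Q[Q[:,2]>8];print(np.median(Q,0).round(1))
E
```

```text
172 244.57 213.19
[528.6   1.3  23.4]
168 244.54 213.1
[528.7   1.2  23.1]
```

The screwdriver has not moved; the first rectangle was stretched by a stray point. Handing in.

```bash
python3 -c "
from workcell import arm
print(arm.hand_in())"
```

```text
the job is handed in; nothing more can be done
None
```

The pack stands upright in the middle of the mat along its length, all three walls are folded upright against their stops (about 14 N at most), the spool, tape and screwdriver are where they were, and the job is handed in at about 26 s.

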